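# Lift the cast pipe bracket out of the open mould and weigh it

## Task

The pipe bracket has set in the open mould: lift it straight up out of the cavity, keeping it level, and set it down gently on its flat foot in the middle of the scale's pan so that its weight can be read. Let go of it there, and leave the other things on the bench where they are.

Things in the scene. Friction and masses are not known exactly. Their poses are not given: they have to be found in the camera images.
- casting_rib (a point): middle of the upright rib of the casting, where to hold it: rib 68 mm long (x), 16 mm thick (y), 44 mm high on the foot, bare sides, half-round pipe saddle 34 mm wide, 13 mm deep in the middle of its top edge. Point in the rib's mid-plane, 42 mm above the casting's flat underside, 24 mm above the foot's top, 20 mm below the rib's top. z up
- casting_foot (a point): centre of the casting's flat underside. Casting: pale resin pipe bracket, 0.13 to 0.27 kg, foot 100 (x) x 52 (y) x 18 mm thick, the rib along its middle. A sprue 11 mm wide, 42 mm high stands on the foot at x = +43 mm, a vent stub 6 mm wide, 12 mm high at x = -45 mm. At the start the foot lies in the mould's cavity, its top flush with the mould's face; rib, sprue and stub stand proud. z up
- mould: lower half of the open mould, does not move: aluminium block 190 (x) x 130 (y) x 38 mm high, with one rectangular open cavity in its middle, 104 x 56 mm, 18 mm deep (2 mm of play around the foot). Four steel guide pins, 13 mm wide, stand 24 mm above its face at x = +/-80, y = +/-50 mm. Origin at the centre of its underside, on the bench; z up
- pan_top (a point): centre of the top of the scale's pan, a bare square steel plate 165 x 165 mm, level, 45 mm above the bench. The scale does not move: low grey housing 225 (x) x 176 (y) mm, the display on its -x side lies lower than the pan. x and y run along the pan's sides, z up
- mixing_cup_rim (a point): bystander: centre of the mouth of an empty white plastic mixing cup, 68 mm wide, 85 mm high, standing on the bench
- pipe_elbow: bystander: white plastic pipe elbow about 75 x 75 mm, 44 mm high, lying on the bench. Origin under its middle
- g_clamp: bystander: grey steel G-clamp lying flat on the bench, about 180 (x) x 90 (y) mm, 25 mm high. Origin under its middle
- caliper: bystander: sliding caliper lying flat on the bench, 230 (x) x 80 (y) mm, 14 mm high. Origin under the middle of its beam
- spray_can: bystander: capped aerosol can 60 mm wide and 165 mm high, standing on the bench. Origin at the centre of its underside
There are look-alikes about, which are no part of the job. What is shaped like the part that bears casting_rib but pink or red is not meant.

How it is judged:
On the way:
1. the casting is lifted straight up, clear of the mould, level (z of casting_rib in the frame of mould above 0.085 m and horizontal distance between casting_rib and mould below 0.04 m and angle between casting_rib's own z axis and vertical below 0.35 rad and contact force between casting and mould below 0.05 N), for 0.1 s.
At the end, for the whole second after the job is handed in: The casting stands on its foot on the scale's pan, at rest and released: upright within 0.1 rad, its middle within 30 mm of the pan's centre, its weight on the pan (horizontal distance between casting_rib and pan_top below 0.03 m and z of casting_rib in the frame of pan_top between 0.038 and 0.046 m and angle between casting_rib's own z axis and vertical below 0.1 rad and contact force between casting and scale above 0.5 N and linear speed of casting below 0.02 m/s); the robot touches nothing.
It fails at once if the casting is cocked or tipped by more than 0.35 rad (20 degrees) (angle between casting_rib's own z axis and vertical above 0.35 rad).
It fails at once if the scale is hit or pressed with more than 40 N (contact force between scale and anything else above 40 N).
It fails at once if one of the bystanders is moved by more than 30 mm (distance of any of mixing_cup_rim, pipe_elbow, g_clamp, caliper, spray_can from where it was at the start of the episode above 0.03 m).
It also fails if it takes over 46 s, if anything falls off the work surface, if the arm or the gripper's body presses on something with over 40 N, if the wrist force passes 120 N, or if a joint passes its speed limit or range.

## Robot

A 6-joint arm with a two-finger parallel gripper is mounted at the origin on the work surface. World frame = base frame: x ahead of the robot, y to its left, z up, the work surface at z = 0. Lengths are in m, angles in rad, forces in N, time in s.
With the tool pointing down it reaches from about 0.425 to 0.95 m from the base axis. Payload 3.5 kg.
Tool frame: the origin (TCP) lies midway between the tips of the shut fingers; the grasp point (between the pads) lies 19 mm behind it (ctrl.tcp_to_grasp is the distance from the TCP to the grasp point, in m); z points along the fingers, x is the direction in which the jaws open and shut, and the axes are right-handed (so a half turn about z gives the same grasp; the last joint's range is limited). The gripper opens to 85 mm and grips with 20 to 120 N. Pads are 22 mm wide; open, the fingers measure 114 mm over their backs; the gripper's body (76 mm by 85 mm) begins 54 mm behind the grasp point. The pads swing forward as they close: fully open they stand 13 mm farther back than shut.
Start: joints at [-1.482, 0.286, 1.577, -0, 1.279, -0.15], TCP at [0.16, -0.656, 0.231] pointing down, gripper open.
Joint ranges: [-2.77, 2.77], [-0.9, 2.22], [0.21, 2.48], [-1.53, 4.67], [0.24, 2.81], [-2.84, 2.84]. Speed limits (rad/s): [2.79, 2.79, 3.14, 3.14, 3.14, 3.14].

## Interface

Orientations are given as a unit quaternion [x, y, z, w].
In Python, from plant import ctrl, cams, workorder, spotter gives the robot as it stands. The module is installed in compiled form; this text tells all that it offers.
- The arm moves only by the tool send_rows, never from a script. Its argument "motion" is one flat list of numbers, 5 for each row, row after row: the shift along the tool's x, y, z in cm, then the turn about the tool's z in rad, then the finger opening in cm, from 0 to 8.54. In form: [tx, ty, tz, spin, gripper, tx, ty, tz, spin, gripper, ...]. A call has 1 to 12 rows; each row shifts and turns the pose as measured when the row begins, along the tool's axes as they then stand; what a row does not reach is not made up. A row lasts 1/10 s, in which the tool goes at most 50 mm and 8.59 degrees, less where a joint would pass 70% of its speed; a pose out of reach is approached as far as the arm can. A call is refused whole if a number of a shift passes 5 or a number of a turn 0.15, either way. A call with a gripper value outside its range is refused whole. The fingers move at their own pace and stop on an object; "grip_force" is the grip in N (left out, the last holds). Time passes only in rows, so rows that do not move let the fingers close. It gives the time, the measured TCP pose, the force and the opening at its end, in the units of the state.
- ctrl.get_state(): the state, without advancing time (a new reading comes with each control period).
- cams.read_camera(name): name is "scene" or "top" or "wrist"; returns (picture, depth): 384x512x3 uint8, red, green, blue; 384x512 float32, m along the optical axis (not along the pixel's ray), 0 where there is no reading.
- cams.camera_params(name): a dict with "fx", "fy", "cx", "cy" (pixels), "xyz" and "attitude" of the camera in the world; the wrist camera has in their place "mount" (4x4, takes a point from camera to tool coordinates, whose origin is the TCP and whose axes are the tool frame's). Camera axes: x right, y down, z forward; pixel columns grow to the right and rows downward; lengths in m; the calibration is good to about 2 mm. The wrist camera is an equidistant fisheye: a pixel r from the principal point sees the ray r / f radians off the axis. A picture is of the moment at which its call begins: read the wrist's pose just before it. camera_params takes no time and is no camera call.
- workorder.sign_off(): hands the job in, once; it reports no verdict.
Trained networks look in the newest picture that a camera, given by its name, has taken for a name from the list of things; names that differ only in an ending like _2 or _b are one class to them, and where a whole thing is asked for, a point or a joint stands for the part that bears it (a point fixed in the world has none). Each returns a list of dicts, best first, with "conf" (0 to 1); they miss things now and then, are a little off and sometimes report something else, mostly with a low value. They report only what shows in the picture. A call takes as long as a camera call. They do not tell look-alikes from the thing itself.
- spotter.trace(target, camera): "mask" (384x512 bool, what is visible of it) and "bbox" ([left, top, width, height] in pixels, round what is visible of it).
The state is a dict: "time": time; "qpos": joint angles; "dq": joint speeds; "joint_efforts": joint torques, N m; "eef_pos": TCP position; "tcp_rot": TCP orientation; "contact_force": force on the tool from outside, world axes, zero at the start; "wrist_torque": the same for the moment, N m; "opening": opening from 0.0 (shut) to 1.0 (fully open).
Only numpy, scipy, OpenCV 4.12 (cv2) and the standard library are available. Lean on these libraries where they do the work, as an engineer would, in place of code of your own. Each camera call takes 0.05 s, during which the arm holds its last target.

## Working session

There is one attempt and no reset: what is moved stays moved. The work goes in short steps, Python scripts to look and compute and a tool call to move; the robot and the scene stay as the last step left them, time stands still between calls to the robot, and variables do not carry over. Pictures are saved under pics/ and viewed, and the job is handed in when it is done.

Besides the shell and the picture viewer there is one more tool, called after "Call:" as name(argument=value, ...) on one line, values as JSON. send_rows: Moves the arm, as the interface text tells. Its arguments: {"type":"object","properties":{"motion":{"type":"array","items":{"type":"number"}},"grip_force":{"type":"number"}},"required":["motion"]}

```bash
mkdir -p pics; python3 - <<'E'
from plant import ctrl,cams,spotter
import cv2,numpy as np
s=ctrl.get_state();print({k:np.round(v,3) for k,v in s.items()},ctrl.tcp_to_grasp)
for n in ["top","scene"]:
    p,d=cams.read_camera(n);cv2.imwrite(f"pics/{n}1.png",cv2.resize(p[:,:,::-1],(768,576)));np.savez(f"{n}1.npz",p=p,d=d)
    print(n,cams.camera_params(n))
    for t in (["casting_rib","mould","pan_top"] if n=="top" else ["casting_rib"]):
        for r in spotter.trace(t,n): print(n,t,round(r["conf"],2),r["bbox"])
print(cams.camera_params("wrist"))
E
```

```text
{'time': np.float64(0.0), 'qpos': array([-1.482,  0.287,  1.578, -0.   ,  1.279, -0.15 ]), 'dq': array([ 0.001,  0.   ,  0.001,  0.   , -0.001,  0.   ]), 'joint_efforts': array([ 0.0000e+00, -4.0598e+01, -2.9263e+01, -0.0000e+00,  6.0000e-03,
       -0.0000e+00]), 'eef_pos': array([ 0.16 , -0.655,  0.23 ]), 'tcp_rot': array([ 0.786, -0.618, -0.001, -0.001]), 'contact_force': array([0.417, 0.07 , 0.55 ]), 'wrist_torque': array([ 0.016, -0.032,  0.03 ]), 'opening': np.float64(0.996)} 0.0187
top {'fx': 374.8042638191983, 'fy': 374.8042638191983, 'cx': 252.5166548555968, 'cy': 192.63721841362513, 'xyz': array([ 1.88266370e-01, -1.13299466e-03,  1.43495983e+00]), 'attitude': array([ 0.70876598, -0.69878483,  0.07152025, -0.06508001])}
top casting_rib 0.85 [184.5, 159.9, 17.1, 25.6]
top casting_rib 0.85 [170.8, 218.8, 22.9, 25.2]
top casting_rib 0.81 [235.4, 196.3, 20.1, 25.3]
top casting_rib 0.71 [152.0, 248.5, 14.6, 30.9]
top casting_rib 0.58 [165.4, 107.7, 20.2, 28.6]
top mould 0.61 [168.9, 144.1, 48.6, 57.1]
top pan_top 0.61 [279.0, 156.5, 50.3, 63.1]
scene {'fx': 421.3461899009852, 'f
[... 201 characters left out ...]
ene casting_rib 0.92 [321.4, 212.1, 26.5, 21.8]
scene casting_rib 0.73 [277.7, 236.2, 16.8, 30.5]
scene casting_rib 0.62 [357.7, 202.1, 22.4, 28.7]
scene casting_rib 0.57 [245.7, 297.8, 35.2, 31.8]
scene casting_rib 0.57 [256.1, 189.5, 22.5, 25.6]
{'fx': 297.3186396354542, 'fy': 297.3186396354542, 'cx': 254.03741746233464, 'cy': 188.3058367764967, 'mount': array([[ 9.99999782e-01, -6.47606364e-04,  1.32008041e-04,
         3.24151213e-04],
       [ 5.74974262e-04,  9.50920354e-01,  3.09435212e-01,
        -7.97969416e-02],
       [-3.25921346e-04, -3.09435069e-01,  9.50920518e-01,
        -1.42613444e-01],
       [ 0.00000000e+00,  0.00000000e+00,  0.00000000e+00,
         1.00000000e+00]])}
```

View pics/top1.png

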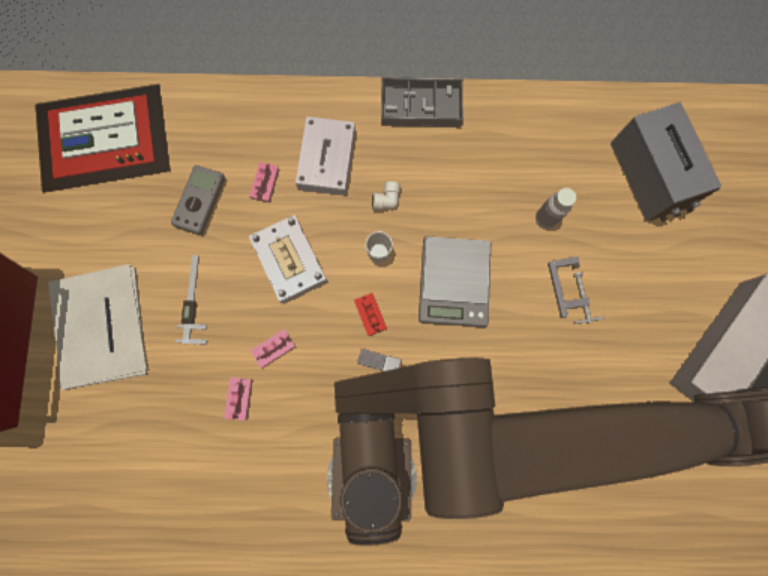

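View pics/scene1.png

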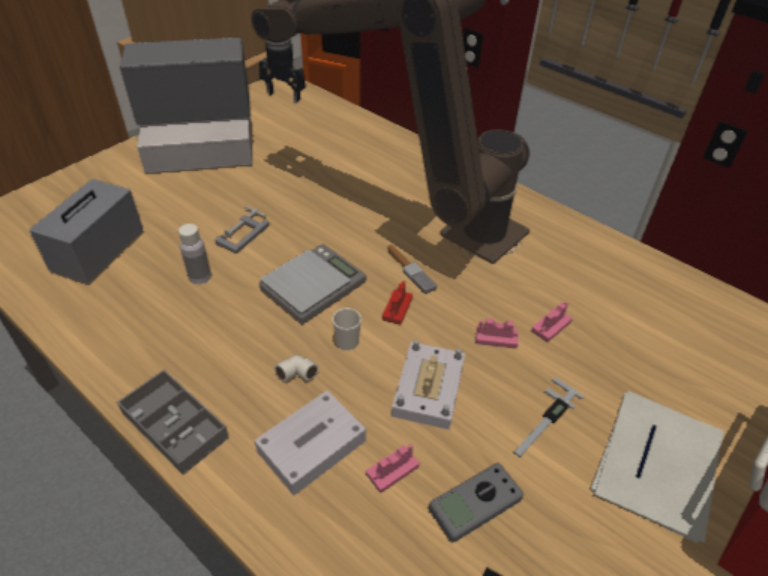

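```bash
python3 - <<'E'
import cv2,numpy as np
p=np.load("top1.npz")["p"];c=p[90:290,135:345,::-1]
cv2.imwrite("pics/topcrop.png",cv2.resize(c,None,fx=3,fy=3,interpolation=cv2.INTER_CUBIC)[:600])
p=np.load("scene1.npz")["p"];c=p[160:340,150:400,::-1]
cv2.imwrite("pics/scenecrop.png",cv2.resize(c,None,fx=3.2,fy=3.2,interpolation=cv2.INTER_CUBIC))
E
```

```text
(no output)
```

View pics/topcrop.png

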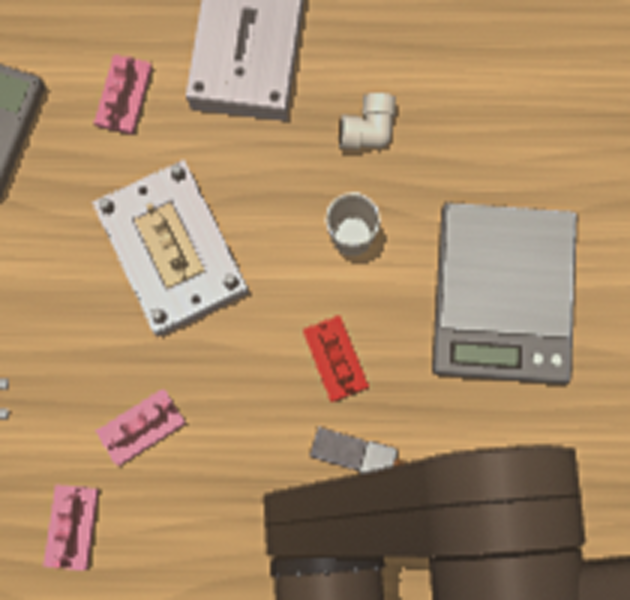

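View pics/scenecrop.png

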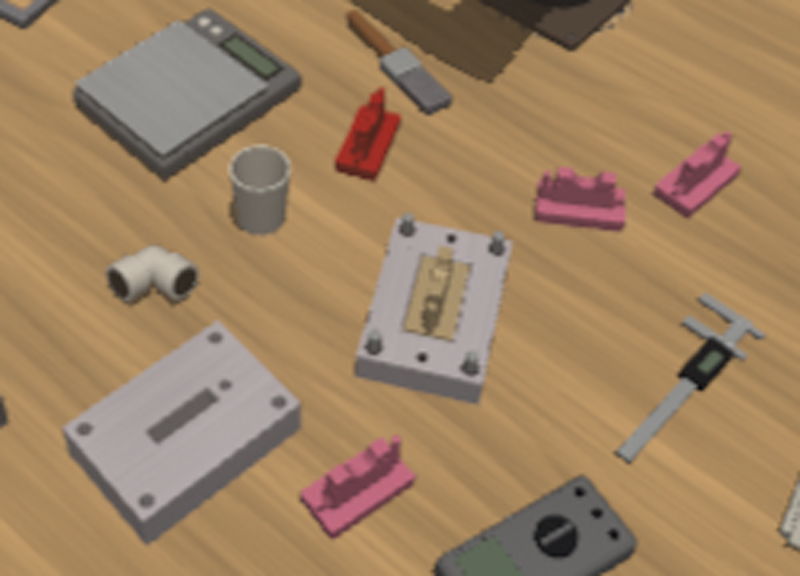

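Candidates for the casting in the top picture (768-wide): the pale one in the mould at (287,257), pinks at (264,182), (272,348) and (238,398), and a red at (370,314). I choose the pale one in the pinned mould, which the crops confirm. The scale is at (456,280) and the cup at (379,247).

```bash
cat > h.py <<'E'
import numpy as np,cv2
from scipy.spatial.transform import Rotation as R
def cloud(n,d,P):
    v,u=np.mgrid[0:384,0:512];X=np.stack([(u-P["cx"])/P["fx"]*d,(v-P["cy"])/P["fy"]*d,d],-1)
    return X@R.from_quat(P["attitude"]).as_matrix().T+P["xyz"]
E
python3 - <<'E'
from h import *
from plant import cams
for n in ["top","scene"]:
    z=np.load(n+"1.npz");p,d=z["p"].astype(int),z["d"];W=cloud(n,d,cams.camera_params(n))
    print(n,W[192,252],"base axes", R.from_quat(cams.camera_params(n)["attitude"]).as_matrix().round(2).tolist())
    pts={"rib":(287,257),"cup":(379,247),"pan":(456,270),"elbow":(388,197),"can":(563,197),"clamp":(570,290),"cal":(190,290),"red":(370,314)} if n=="top" else {"rib":(430,378),"pan":(312,280)}
    for k,(u,v) in pts.items(): print(k,W[int(v/1.5),int(u/1.5)].round(3))
    # pale casting: color
    h=cv2.cvtColor(z["p"],cv2.COLOR_RGB2HSV)
    if n=="top":
        m=np.zeros((384,512),bool);m[140:205,160:225]=1
        mm=m&(W[...,2]>0.03)&(W[...,2]<0.05)
        q=W[mm][:,:2];print("mould rect",cv2.minAreaRect(q.astype(np.float32)),W[mm][:,2].mean())
        m2=m&(W[...,2]>0.03)&(h[...,1]>50)
        q=W[m2][:,:2];print("cast rect",cv2.minAreaRect(q.astype(np.float32)),W[m2].mean(0),m2.sum())
        m=np.zeros((384,512),bool);m[150:225,270:335]=1
        mm=m&(abs(W[...,2]-0.045)<0.006)
        q=W[mm][:,:2];print("pan rect",cv2.minAreaRect(q.astype(np.float32)),W[mm].mean(0))
        print(W[mm][:,2].min(),W[mm][:,2].max())
E
```

```text
top [ 0.47243618 -0.01035874 -0.00208461] base axes [[0.01, -0.98, 0.19], [-1.0, -0.01, -0.01], [0.01, -0.19, -0.98]]
rib [0.535 0.22  0.07 ]
cup [ 0.584 -0.009  0.002]
pan [ 0.512 -0.207  0.046]
elbow [ 0.709 -0.03   0.037]
can [ 0.667 -0.445  0.169]
clamp [ 0.476 -0.513 -0.004]
cal [0.459 0.477 0.007]
red [0.397 0.011 0.051]
mould rect ((0.5431900024414062, 0.2253871113061905), (0.19274525344371796, 0.13017311692237854), 27.275741577148438) 0.03793991819182063
cast rect ((0.3996933400630951, 0.1513999104499817), (0.5156408548355103, 0.13017311692237854), 27.275741577148438) [0.53758894 0.22181717 0.0721148 ] 394
pan rect ((0.49948686361312866, -0.20729175209999084), (0.1651342213153839, 0.19794538617134094), 86.50238037109375) [ 0.51444678 -0.20819382  0.04482587]
0.039004619191723267 0.05099881305920584
scene [ 0.38142078 -0.07364119  0.00118256] base axes [[-0.67, 0.52, -0.53], [0.75, 0.49, -0.45], [0.02, -0.7, -0.72]]
rib [0.569 0.242 0.079]
pan [ 0.504 -0.193  0.043]
```

Call:
send_rows(motion=[-2.5,-3.6,-0.5,0,8.5,-2.5,-3.6,-0.5,0,8.5,-2.5,-3.6,-0.5,0,8.5,-2.5,-3.6,-0.5,0,8.5,-2.5,-3.6,-0.5,0,8.5,-2.5,-3.6,-0.5,0,8.5,-2.5,-3.6,-0.5,0,8.5,-2.5,-3.6,-0.5,0,8.5,-2.5,-3.6,-0.5,0,8.5,-2.5,-3.6,-0.5,0,8.5,0,0,0,0,8.5])

```text
time: 1.4
eef_pos: [0.4597, -0.3164, 0.2823]
tcp_rot: [0.785, -0.62, 0.001, -0.001]
contact_force: [-0.6, -1.2, 0.1]
opening: 0.997
```

```bash
cat >> h.py <<'E'
def to(target,ang,s):
    """target TCP world, ang desired world angle of tool x (deg)"""
    M=R.from_quat(s["tcp_rot"]).as_matrix();d=M.T@(np.array(target)-s["eef_pos"])*100
    a=np.arctan2(M[1,0],M[0,0]);sp=-((np.deg2rad(ang)-a+np.pi)%(2*np.pi)-np.pi)
    print("shift cm",d.round(2),"spin",round(sp,3),"tilt",M[:,2].round(3),"pos",s["eef_pos"].round(4),"q",s["qpos"].round(2))
E
python3 - <<'E'
from h import *
from plant import ctrl,cams
to([0.543,0.225,0.28],-62.7,ctrl.get_state())
P=cams.camera_params("top")
z=np.load("top1.npz");p,d=z["p"],z["d"];W=cloud("top",d,P)
h=cv2.cvtColor(p,cv2.COLOR_RGB2HSV)
m=np.zeros((384,512),bool);m[150:225,270:335]=1
mm=m&(W[...,2]>0.012)&(h[...,1]<60)
print("house",cv2.minAreaRect(W[mm][:,:2].astype(np.float32)))
for r in range(152,222,3): print(r,W[r,303].round(3),p[r,303],end=";")
E
```

```text
shift cm [-50.75 -20.61   0.3 ] spin -0.243 tilt [ 0.003  0.001 -1.   ] pos [ 0.4597 -0.3164  0.2823] q [-0.79 -0.01  1.81  0.    1.34  0.55]
house ((0.38151994347572327, -0.17281533777713776), (0.21434429287910461, 0.4704717993736267), 72.87653350830078)
152 [ 0.639 -0.212 -0.003] [195 156 105];155 [ 0.625 -0.212  0.   ] [179 142  97];158 [ 0.613 -0.212 -0.001] [155 126  89];161 [ 0.588 -0.205  0.044] [174 171 163];164 [ 0.575 -0.204  0.047] [172 169 160];167 [ 0.564 -0.205  0.043] [177 172 165];170 [ 0.552 -0.204  0.047] [175 171 164];173 [ 0.54  -0.204  0.047] [177 174 166];176 [ 0.528 -0.204  0.047] [180 176 168];179 [ 0.517 -0.204  0.044] [177 174 165];182 [ 0.506 -0.204  0.041] [181 178 169];185 [ 0.494 -0.204  0.041] [177 175 167];188 [ 0.482 -0.204  0.043] [180 176 169];191 [ 0.47  -0.203  0.045] [181 178 171];194 [ 0.459 -0.204  0.041] [176 173 165];197 [ 0.447 -0.203  0.044] [176 173 165];200 [ 0.435 -0.202  0.05 ] [182 179 171];203 [ 0.427 -0.205  0.028] [135 129 123];206 [ 0.414 -0.204  0.033] [125 131 110];209 [ 0.404 -0.205  0.025] [132 139 115];212 [ 0.391 -0.204  0.033] [76 69 62];215 [ 0.38  -0.204  0.034] [104 100  95];218 [ 0.373 -0.208  0.001] [188 150 100];221 [ 0.361 -0.209 -0.002] [184 148 100];
```

Call:
send_rows(motion=[-4.6,-1.9,0,0,8.5,-4.6,-1.9,0,0,8.5,-4.6,-1.9,0,0,8.5,-4.6,-1.9,0,0,8.5,-4.6,-1.9,0,0,8.5,-4.6,-1.9,0,0,8.5,-4.6,-1.9,0,0,8.5,-4.6,-1.9,0,0,8.5,-4.6,-1.9,0,0,8.5,0,0,0,-0.12,8.5,0,0,0,-0.12,8.5,0,0,0,0,8.5])

```text
time: 2.6
eef_pos: [0.531, 0.1279, 0.2808]
tcp_rot: [0.854, -0.52, 0.004, 0.001]
contact_force: [0.1, -0.1, -0.2]
opening: 0.993
```

```bash
cat >> h.py <<'E'
def wcloud(d,P,s):
    v,u=np.mgrid[0:384,0:512];x=(u-P["cx"])/P["fx"];y=(v-P["cy"])/P["fy"];r=np.hypot(x,y)+1e-9
    t=np.tan(r);X=np.stack([x/r*t*d,y/r*t*d,d,np.ones_like(d)],-1)@P["mount"].T
    return X[...,:3]@R.from_quat(s["tcp_rot"]).as_matrix().T+s["eef_pos"]
E
python3 - <<'E'
from h import *
from plant import ctrl,cams,spotter
s=ctrl.get_state();to([0.543,0.225,0.2],-62.7,s)
p,d=cams.read_camera("wrist");np.savez("w1.npz",p=p,d=d,**{k:s[k] for k in("tcp_rot","eef_pos")})
cv2.imwrite("pics/w1.png",cv2.resize(p[:,:,::-1],(768,576)))
for r in spotter.trace("casting_rib","wrist"): print(r["conf"],r["bbox"])
E
```

```text
shift cm [-8.14 -5.5   8.03] spin 0.0 tilt [ 0.005 -0.005 -1.   ] pos [0.531  0.1279 0.2808] q [ 0.05 -0.04  1.84 -0.01  1.33  1.15]
0.9 [172.1, 76.4, 40.4, 78.2]
0.8 [57.4, 243.2, 29.2, 55.4]
0.72 [93.0, 218.3, 64.8, 39.5]
0.61 [263.2, 222.9, 38.3, 73.5]
```

View pics/w1.png

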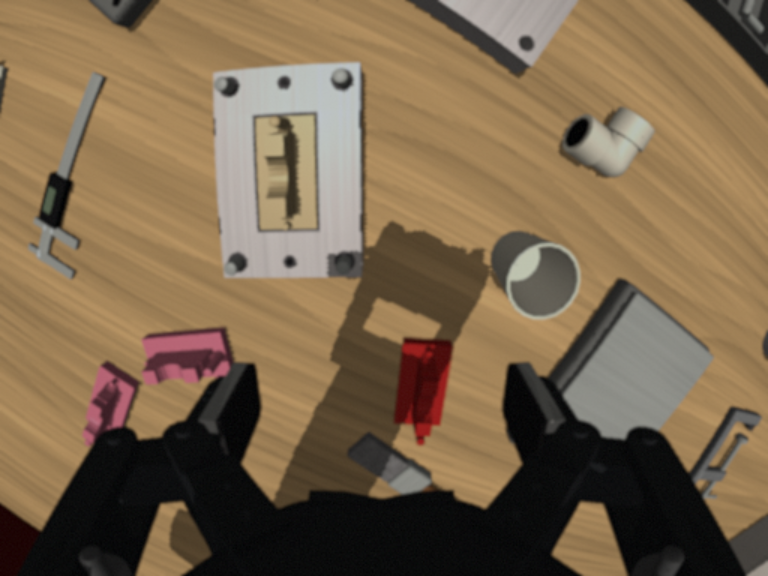

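The wrist view shows the pinned mould at (288,170) with the pale casting inside. The red and pink look-alikes are clear of it.

Call:
send_rows(motion=[-2.7,-1.8,1.9,0,8.5,-2.7,-1.8,1.9,0,8.5,-2.7,-1.8,1.9,0,8.5,0,0,1.9,0,8.5,0,0,0,0,8.5])

```text
time: 3.2
eef_pos: [0.5463, 0.2211, 0.2037]
tcp_rot: [0.848, -0.531, 0.006, 0.0]
contact_force: [0.4, -0.6, -0.1]
opening: 0.998
```

```bash
python3 - <<'E'
from h import *
from plant import ctrl,cams,spotter
s=ctrl.get_state();to([0.543,0.225,0.044],-62.7,s)
p,d=cams.read_camera("wrist")
cv2.imwrite("pics/w2.png",cv2.resize(p[:,:,::-1],(768,576)))
W=wcloud(d,cams.camera_params("wrist"),s);np.savez("w2.npz",p=p,d=d,W=W)
h=cv2.cvtColor(p,cv2.COLOR_RGB2HSV)
near=np.hypot(W[...,0]-.543,W[...,1]-.225)<.12
m=near&(abs(W[...,2]-.038)<.008);print("mould",cv2.minAreaRect(W[m][:,:2].astype(np.float32)),np.median(W[m][:,2]))
near=np.hypot(W[...,0]-.543,W[...,1]-.225)<.075
m=near&(h[...,1]>60)&(W[...,2]>.025);print("foot",cv2.minAreaRect(W[m][:,:2].astype(np.float32)),m.sum())
m=near&(W[...,2]>.07)&(W[...,2]<.09);print("rib",cv2.minAreaRect(W[m][:,:2].astype(np.float32)),m.sum(),W[m].mean(0))
o=np.zeros_like(p);o[m]=255;cv2.imwrite("pics/w2m.png",o)
E
```

```text
shift cm [-0.66  0.23 15.96] spin -0.024 tilt [ 0.01  -0.007 -1.   ] pos [0.5463 0.2211 0.2037] q [ 0.22  0.12  1.82 -0.01  1.19  1.34]
mould ((0.5428933501243591, 0.22515973448753357), (0.1909298449754715, 0.1311895102262497), 27.429853439331055) 0.03799613333102042
foot ((0.5446467399597168, 0.22279024124145508), (0.10153374075889587, 0.1437835544347763), 29.749723434448242) 15085
rib ((0.5498039722442627, 0.22834210097789764), (0.08083751052618027, 0.015742499381303787), 27.286052703857422) 1080 [0.54691189 0.22693211 0.07848892]
```

View pics/w2.png

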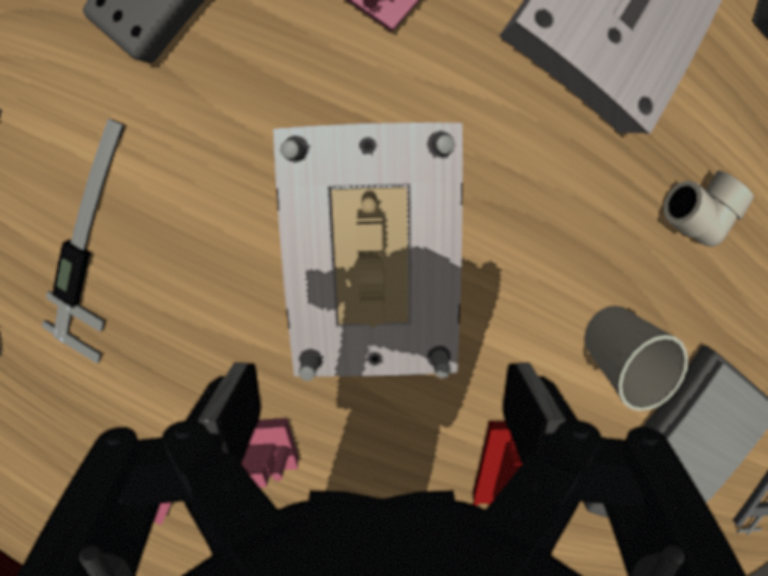

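View pics/w2m.png

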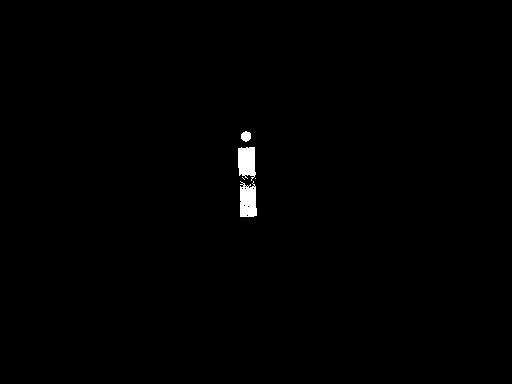

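Call:
send_rows(motion=[-0.7,0.2,3,-0.024,8.5,0,0,3,0,8.5,0,0,3,0,8.5,0,0,0,0,8.5])

```text
time: 3.65
eef_pos: [0.5493, 0.2233, 0.1214]
tcp_rot: [0.851, -0.524, 0.012, -0.005]
contact_force: [-0.3, 0.1, -0.4]
opening: 0.996
```

```bash
python3 - <<'E'
from h import *
from plant import ctrl
to([0.5435,0.2251,0.044],-62.7,ctrl.get_state())
E
```

```text
shift cm [-0.53  0.61  7.72] spin -0.01 tilt [ 0.026 -0.003 -1.   ] pos [0.5493 0.2233 0.1214] q [ 0.22  0.21  1.88 -0.01  1.02  1.33]
```

Call:
send_rows(motion=[-0.5,0.6,1,0,8.5,0,0,0,0,8.5,0,0,0,0,8.5,0,0,0,0,8.5])

```text
time: 4.05
eef_pos: [0.5457, 0.2244, 0.118]
tcp_rot: [0.85, -0.526, 0.016, -0.009]
contact_force: [-0.0, -0.6, -0.0]
opening: 0.991
```

```bash
python3 - <<'E'
from h import *
from plant import ctrl
to([0.5435,0.2251,0.044],-62.7,ctrl.get_state())
E
```

```text
shift cm [-0.29  0.41  7.38] spin -0.014 tilt [ 0.037 -0.001 -0.999] pos [0.5457 0.2244 0.118 ] q [ 0.22  0.2   1.9  -0.01  1.01  1.34]
```

Call:
send_rows(motion=[0,0,0,0,8.5,0,0,0,0,8.5,0,0,0,0,8.5,0,0,0,0,8.5])

```text
time: 4.45
eef_pos: [0.5475, 0.225, 0.1211]
tcp_rot: [0.85, -0.526, 0.018, -0.011]
contact_force: [-0.2, -0.1, 1.1]
opening: 0.995
```

```bash
python3 - <<'E'
from h import *
from plant import ctrl
to([0.5435,0.2251,0.044],-62.7,ctrl.get_state())
E
```

```text
shift cm [-0.33  0.64  7.68] spin -0.014 tilt [ 0.042 -0.    -0.999] pos [0.5475 0.225  0.1211] q [ 0.22  0.2   1.89 -0.01  1.01  1.34]
```

Call:
send_rows(motion=[0,0,-4,0,8.5,0,0,-4,0,8.5])

```text
time: 4.65
eef_pos: [0.5399, 0.2239, 0.1948]
tcp_rot: [0.85, -0.526, 0.012, -0.005]
contact_force: [1.2, 0.6, 1.0]
opening: 0.997
```

```bash
cat > st.py <<'E'
import sys
from h import *
from plant import ctrl,cams
t=[float(a) for a in sys.argv[1:5]]; k=int(sys.argv[5])
to(t[:3],t[3],ctrl.get_state())
for i in range(k):
    cams.read_camera("top")
if k: to(t[:3],t[3],ctrl.get_state())
E
python3 st.py .5435 .2251 .044 -62.7 3
```

```text
shift cm [-0.17 -0.05 15.09] spin -0.014 tilt [ 0.026 -0.004 -1.   ] pos [0.5399 0.2239 0.1948] q [ 0.22  0.11  1.85 -0.01  1.16  1.34]
shift cm [-0.26  0.35 15.43] spin -0.014 tilt [ 0.035 -0.002 -0.999] pos [0.5423 0.2246 0.1984] q [ 0.22  0.11  1.85 -0.01  1.15  1.34]
```

Call:
send_rows(motion=[0,0,-2.5,0,8.5,0,0,-2.5,0,8.5,0,0,-2.5,0,8.5,0,0,-2.5,0,8.5,0,0,-2.5,0,8.5])

```text
time: 5.3
eef_pos: [0.5333, 0.2236, 0.3133]
tcp_rot: [0.85, -0.526, 0.007, -0.0]
contact_force: [-0.8, -0.0, 0.3]
opening: 0.993
```

```bash
python3 st.py .5435 .2251 .044 -62.7 3
```

```text
shift cm [ 1.000e-02 -7.800e-01  2.694e+01] spin -0.014 tilt [ 0.012 -0.007 -1.   ] pos [0.5333 0.2236 0.3133] q [ 0.23  0.02  1.73 -0.01  1.38  1.34]
shift cm [-0.05 -0.53 27.1 ] spin -0.014 tilt [ 0.017 -0.006 -1.   ] pos [0.5344 0.2239 0.3149] q [ 0.23  0.02  1.73 -0.01  1.38  1.34]
```

Call:
send_rows(motion=[0,-0.5,5,-0.014,8.5])

```text
time: 5.55
eef_pos: [0.5432, 0.2267, 0.271]
tcp_rot: [0.854, -0.52, 0.014, -0.007]
contact_force: [2.1, -0.3, 0.9]
opening: 0.997
```

```bash
python3 st.py .5435 .2251 .044 -62.7 3
```

```text
shift cm [-0.22  0.64 22.69] spin 0.001 tilt [ 0.031 -0.003 -1.   ] pos [0.5432 0.2267 0.271 ] q [ 0.23  0.05  1.77 -0.01  1.29  1.32]
shift cm [ 0.11 -0.66 21.4 ] spin 0.0 tilt [ 0.004 -0.009 -1.   ] pos [0.5363 0.225  0.258 ] q [ 0.23  0.06  1.78 -0.01  1.29  1.32]
```

Call:
send_rows(motion=[0,0,5,0,8.5])

```text
time: 5.8
eef_pos: [0.5411, 0.2257, 0.2219]
tcp_rot: [0.854, -0.52, 0.009, -0.002]
contact_force: [1.1, -0.2, 0.5]
opening: 0.996
```

```bash
python3 st.py .5435 .2251 .044 -62.7 3
```

```text
shift cm [-0.06  0.04 17.79] spin -0.0 tilt [ 0.017 -0.006 -1.   ] pos [0.5411 0.2257 0.2219] q [ 0.23  0.09  1.82 -0.01  1.22  1.32]
shift cm [ 0.19 -0.98 16.78] spin 0.0 tilt [-0.004 -0.011 -1.   ] pos [0.5347 0.2241 0.2119] q [ 0.23  0.1   1.83 -0.01  1.22  1.32]
```

Call:
send_rows(motion=[0.2,-1,4.9,0,8.5])

```text
time: 6.05
eef_pos: [0.5497, 0.2279, 0.1752]
tcp_rot: [0.854, -0.52, 0.007, -0.001]
contact_force: [0.9, 0.7, 0.6]
opening: 0.995
```

```bash
python3 st.py .5435 .2251 .044 -62.7 3
```

```text
shift cm [-0.19  0.79 13.12] spin 0.0 tilt [ 0.013 -0.007 -1.   ] pos [0.5497 0.2279 0.1752] q [ 0.23  0.16  1.83 -0.01  1.14  1.33]
shift cm [ 0.04 -0.17 12.06] spin 0.0 tilt [-0.009 -0.012 -1.   ] pos [0.5429 0.2261 0.1646] q [ 0.23  0.17  1.84 -0.01  1.14  1.33]
```

Call:
send_rows(motion=[0,0,4,0,8.5])

```text
time: 6.3
eef_pos: [0.5488, 0.2272, 0.1339]
tcp_rot: [0.854, -0.52, 0.005, 0.001]
contact_force: [0.2, -0.7, 1.2]
opening: 0.996
```

```bash
python3 st.py .5435 .2251 .044 -62.7 3
```

```text
shift cm [-0.15  0.6   8.99] spin -0.0 tilt [ 0.008 -0.008 -1.   ] pos [0.5488 0.2272 0.1339] q [ 0.23  0.21  1.86 -0.01  1.07  1.33]
shift cm [ 0.06 -0.25  8.12] spin 0.0 tilt [-0.011 -0.012 -1.   ] pos [0.5419 0.2255 0.1252] q [ 0.23  0.21  1.87 -0.01  1.07  1.33]
```

Call:
send_rows(motion=[0,-0.2,3.5,0,8.5])

```text
time: 6.55
eef_pos: [0.5491, 0.2275, 0.0987]
tcp_rot: [0.854, -0.52, 0.004, 0.003]
contact_force: [0.7, 0.6, 0.5]
opening: 0.992
```

```bash
python3 st.py .5435 .2251 .044 -62.7 3
```

```text
shift cm [-0.09  0.6   5.47] spin 0.0 tilt [ 0.004 -0.009 -1.   ] pos [0.5491 0.2275 0.0987] q [ 0.23  0.25  1.88 -0.01  1.01  1.33]
shift cm [ 0.07 -0.08  4.73] spin 0.0 tilt [-0.012 -0.013 -1.   ] pos [0.543  0.226  0.0913] q [ 0.23  0.26  1.88 -0.01  1.01  1.33]
```

Call:
send_rows(motion=[0,0,3,0,8.5])

```text
time: 6.8
eef_pos: [0.5479, 0.227, 0.0685]
tcp_rot: [0.854, -0.52, 0.003, 0.004]
contact_force: [1.2, 0.7, 0.6]
opening: 0.998
```

```bash
python3 st.py .5435 .2251 .044 -62.7 3
```

```text
shift cm [-0.06  0.47  2.45] spin 0.0 tilt [ 0.   -0.01 -1.  ] pos [0.5479 0.227  0.0685] q [ 0.23  0.3   1.89 -0.01  0.96  1.33]
shift cm [ 0.09 -0.1   1.82] spin 0.0 tilt [-0.014 -0.013 -1.   ] pos [0.5424 0.2256 0.0623] q [ 0.23  0.3   1.9  -0.01  0.96  1.33]
```

Call:
send_rows(motion=[0.1,-0.1,1.8,0,8.5])

```text
time: 7.05
eef_pos: [0.547, 0.2259, 0.0487]
tcp_rot: [0.854, -0.52, 0.001, 0.006]
contact_force: [1.1, 0.2, 0.4]
opening: 0.994
```

```bash
python3 st.py .5435 .2251 .044 -62.7 3; python3 - <<'E'
from plant import cams
import cv2
p,d=cams.read_camera("wrist");cv2.imwrite("pics/w3.png",cv2.resize(p[:,:,::-1],(768,576)))
E
```

```text
shift cm [-0.09  0.35  0.48] spin 0.0 tilt [-0.005 -0.011 -1.   ] pos [0.547  0.2259 0.0487] q [ 0.22  0.33  1.89 -0.01  0.93  1.33]
shift cm [-0.01 -0.04  0.  ] spin 0.0 tilt [-0.015 -0.013 -1.   ] pos [0.5432 0.2249 0.044 ] q [ 0.22  0.33  1.9  -0.01  0.93  1.33]
```

View pics/w3.png

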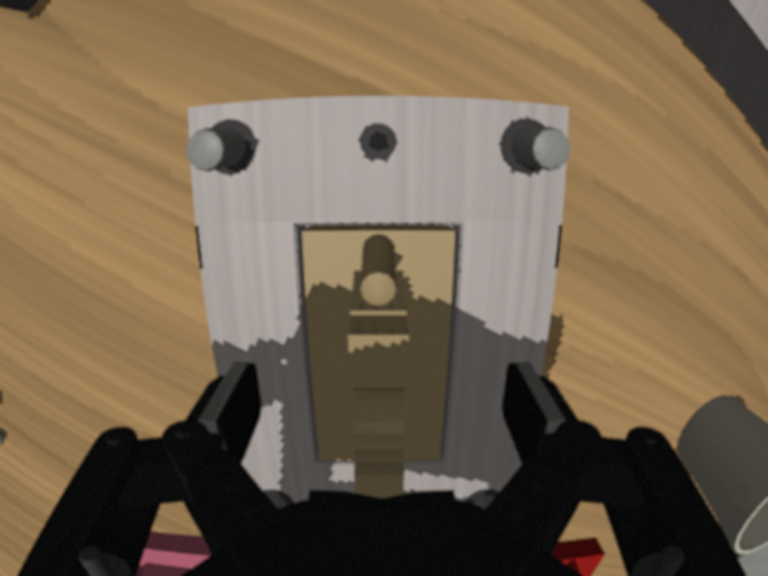

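The wrist view shows the rib at columns ~350–410, centred between the fingers (258 and 505), with the pads straddling the foot. I'm closing now.

Call:
send_rows(motion=[0,0,0,0,0], grip_force=60)

```text
time: 7.35
eef_pos: [0.544, 0.225, 0.045]
tcp_rot: [0.854, -0.52, -0.002, 0.009]
contact_force: [-0.6, 0.6, 0.1]
opening: 0.851
```

```bash
python3 st.py .5435 .2251 .044 -62.7 8; python3 -c "
from plant import ctrl;s=ctrl.get_state();print(s['opening'],s['contact_force'],s['time'])"
```

```text
shift cm [-0.03  0.04  0.1 ] spin 0.0 tilt [-0.013 -0.013 -1.   ] pos [0.544 0.225 0.045] q [ 0.22  0.33  1.9  -0.01  0.93  1.33]
shift cm [-0.02  0.03  0.1 ] spin 0.0 tilt [-0.013 -0.013 -1.   ] pos [0.5439 0.225  0.045 ] q [ 0.22  0.33  1.9  -0.01  0.93  1.33]
0.17654774962878983 [-1.166439    0.10822756 -0.23117754] 7.75
```

Call:
send_rows(motion=[0,0,-0.7,0,0])

```text
time: 7.85
eef_pos: [0.543, 0.2249, 0.051]
tcp_rot: [0.854, -0.52, -0.003, 0.01]
contact_force: [-0.4, -0.6, -1.7]
opening: 0.175
```

```bash
python3 st.py .5435 .2251 .08 -62.7 3; python3 -c "
from plant import ctrl;s=ctrl.get_state();print(s['opening'],s['contact_force'],s['time'])"
```

```text
shift cm [ 0.02 -0.   -2.9 ] spin 0.0 tilt [-0.016 -0.013 -1.   ] pos [0.543  0.2249 0.051 ] q [ 0.22  0.32  1.9  -0.01  0.94  1.33]
shift cm [-0.01  0.13 -2.75] spin 0.0 tilt [-0.012 -0.013 -1.   ] pos [0.5443 0.2252 0.0525] q [ 0.22  0.32  1.9  -0.01  0.94  1.33]
0.17253136517967987 [-0.39536019 -0.47456535 -2.05051717] 8.0
```

Call:
send_rows(motion=[0,0,-1,0,0])

```text
time: 8.1
eef_pos: [0.5428, 0.225, 0.061]
tcp_rot: [0.854, -0.52, -0.003, 0.01]
contact_force: [-0.4, 0.2, -2.8]
opening: 0.177
```

```bash
python3 st.py .5435 .2251 .08 -62.7 3; python3 -c "
from plant import ctrl;s=ctrl.get_state();print(s['opening'],s['contact_force'],s['time'])"
```

```text
shift cm [ 0.03 -0.03 -1.9 ] spin 0.0 tilt [-0.016 -0.013 -1.   ] pos [0.5428 0.225  0.061 ] q [ 0.22  0.3   1.89 -0.01  0.96  1.33]
shift cm [-0.03  0.2  -1.64] spin 0.0 tilt [-0.01  -0.012 -1.   ] pos [0.5452 0.2256 0.0636] q [ 0.22  0.3   1.89 -0.01  0.96  1.33]
0.17517661175898752 [-0.33554308  0.18713584 -1.46043966] 8.25
```

Call:
send_rows(motion=[0,0.2,-1.5,0,0])

```text
time: 8.35
eef_pos: [0.5416, 0.2243, 0.0768]
tcp_rot: [0.854, -0.52, -0.003, 0.01]
contact_force: [-0.4, 0.7, -2.2]
opening: 0.173
```

```bash
python3 st.py .5435 .2251 .17 -62.7 3
```

```text
shift cm [ 0.06 -0.02 -9.32] spin 0.0 tilt [-0.015 -0.013 -1.   ] pos [0.5416 0.2243 0.0768] q [ 0.22  0.28  1.89 -0.01  0.99  1.32]
shift cm [ 0.    0.21 -8.94] spin 0.0 tilt [-0.006 -0.011 -1.   ] pos [0.5448 0.2251 0.0805] q [ 0.22  0.27  1.89 -0.01  0.99  1.32]
```

Call:
send_rows(motion=[0,0,-4,0,0])

```text
time: 8.6
eef_pos: [0.5403, 0.2243, 0.1146]
tcp_rot: [0.854, -0.52, -0.005, 0.011]
contact_force: [-0.1, -1.1, -2.0]
opening: 0.177
```

```bash
python3 st.py .5435 .2251 .17 -62.7 3
```

```text
shift cm [ 0.1  -0.19 -5.55] spin -0.0 tilt [-0.02  -0.014 -1.   ] pos [0.5403 0.2243 0.1146] q [ 0.22  0.23  1.88 -0.01  1.06  1.32]
shift cm [-0.05  0.42 -4.6 ] spin 0.0 tilt [ 0.001 -0.01  -1.   ] pos [0.5475 0.2261 0.124 ] q [ 0.22  0.22  1.87 -0.01  1.06  1.32]
```

Call:
send_rows(motion=[0,0,-4,0,0])

```text
time: 8.85
eef_pos: [0.5426, 0.2252, 0.1569]
tcp_rot: [0.854, -0.52, -0.003, 0.009]
contact_force: [0.3, -0.4, -2.7]
opening: 0.173
```

```bash
python3 st.py .514 -.207 .17 -62.7 3;  python3 - <<'E'
from plant import cams,ctrl
import cv2
p,d=cams.read_camera("wrist");cv2.imwrite("pics/w4.png",cv2.resize(p[:,:,::-1],(768,576)))
print(ctrl.get_state()["contact_force"])
E
```

```text
shift cm [37.1  22.38 -0.71] spin 0.0 tilt [-0.014 -0.013 -1.   ] pos [0.5426 0.2252 0.1569] q [ 0.22  0.18  1.85 -0.01  1.13  1.32]
shift cm [ 3.694e+01  2.304e+01 -1.000e-02] spin 0.0 tilt [ 0.007 -0.008 -1.   ] pos [0.5493 0.2269 0.1665] q [ 0.23  0.17  1.84 -0.01  1.13  1.32]
[ 0.07534362 -0.3331655  -2.29659567]
```

View pics/w4.png

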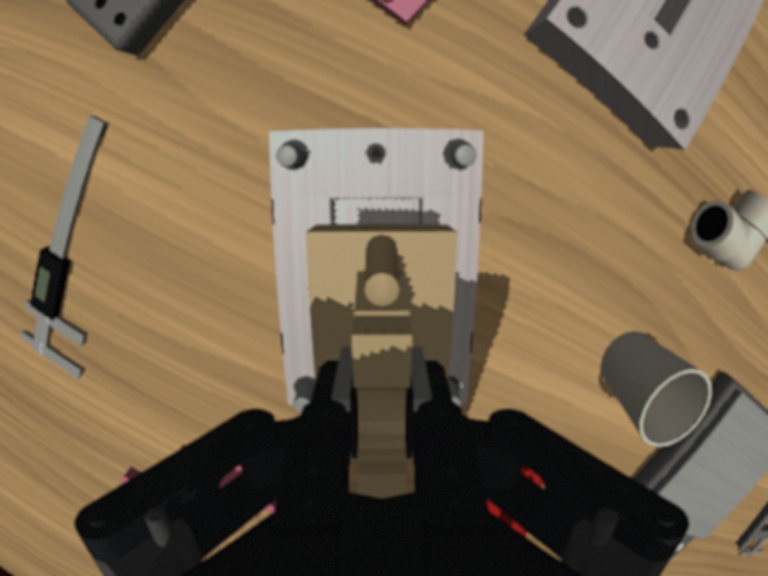

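The casting is out of the cavity and level in the pads, with the sprue at (380,290). I'm carrying it over to the scale.

Call:
send_rows(motion=[1.5,1,0,0,0,3,1.8,0,0,0,3,1.8,0,0,0,3,1.8,0,0,0,3,1.8,0,0,0,1.5,1,0,0,0])

```text
time: 9.65
eef_pos: [0.5258, 0.0432, 0.1525]
tcp_rot: [0.856, -0.518, -0.005, 0.01]
contact_force: [0.8, 0.0, -1.7]
opening: 0.168
```

```bash
python3 st.py .514 -.207 .16 -62.7 3
```

```text
shift cm [21.61 12.67 -0.43] spin 0.006 tilt [-0.02  -0.012 -1.   ] pos [0.5258 0.0432 0.1525] q [-0.1   0.05  1.99 -0.02  1.11  0.99]
shift cm [21.74 12.75 -0.44] spin 0.005 tilt [-0.02  -0.011 -1.   ] pos [0.5262 0.0447 0.1527] q [-0.1   0.05  1.99 -0.01  1.11  0.99]
```

Call:
send_rows(motion=[1.5,1,-0.3,0,0,3,1.8,-0.3,0,0,3,1.8,-0.3,0,0,3,1.8,0,0,0,3,1.8,0,0,0,3,1.8,0,0,0,1.5,1,0,0,0])

```text
time: 10.5
eef_pos: [0.5092, -0.1652, 0.1566]
tcp_rot: [0.858, -0.513, -0.011, 0.01]
contact_force: [0.3, 0.1, -2.1]
opening: 0.172
```

```bash
python3 st.py .514 -.207 .16 -62.7 3
```

```text
shift cm [ 3.9   1.57 -0.33] spin 0.017 tilt [-0.03  -0.005 -1.   ] pos [ 0.5092 -0.1652  0.1566] q [-0.49  0.07  1.97 -0.02  1.13  0.59]
shift cm [ 4.05  1.64 -0.36] spin 0.016 tilt [-0.03  -0.004 -1.   ] pos [ 0.5092 -0.1636  0.1564] q [-0.49  0.07  1.97 -0.02  1.13  0.59]
```

Call:
send_rows(motion=[2,0.8,1.2,0,0,2,0.8,1.2,0,0,0,0,1,0,0])

```text
time: 10.95
eef_pos: [0.5149, -0.203, 0.1221]
tcp_rot: [0.86, -0.511, -0.011, 0.008]
contact_force: [0.4, 0.8, -1.4]
opening: 0.169
```

```bash
python3 st.py .514 -.207 .07 -62.7 3;  python3 - <<'E'
from plant import cams,ctrl
import cv2
for n in("wrist","scene"):
    p,d=cams.read_camera(n)
    if n=="scene": p=p[130:260,150:320]
    cv2.imwrite(f"pics/{n}5.png",cv2.resize(p[:,:,::-1],(768,576)))
E
```

```text
shift cm [0.36 0.13 5.21] spin 0.022 tilt [-0.028 -0.003 -1.   ] pos [ 0.5149 -0.203   0.1221] q [-0.55  0.15  1.95 -0.02  1.06  0.53]
shift cm [0.64 0.12 5.12] spin 0.023 tilt [-0.031 -0.    -1.   ] pos [ 0.5136 -0.2008  0.1212] q [-0.55  0.15  1.95 -0.02  1.07  0.53]
```

View pics/wrist5.png

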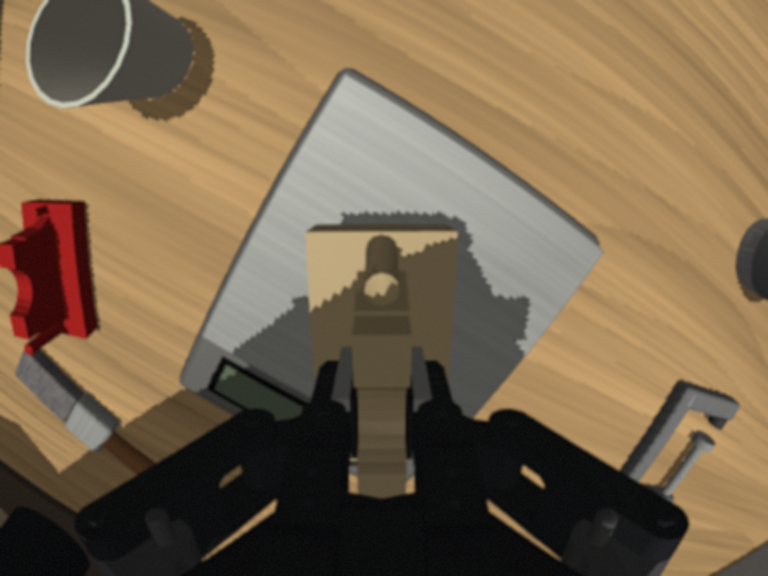

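View pics/scene5.png

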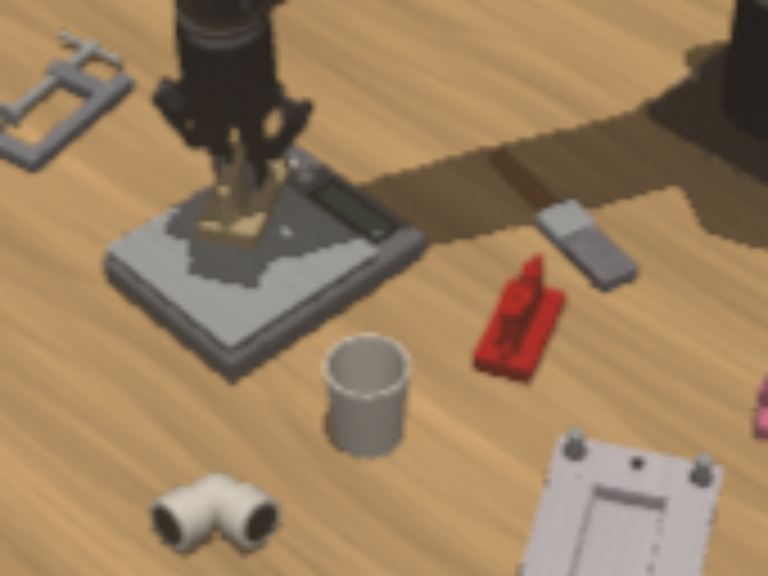

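Wrist and scene views show the casting held above the pan: foot at (380,300) in the wrist view, pan under it, display and bystanders clear. Lowering.

Call:
send_rows(motion=[0.4,0.1,1.3,0,0,0.2,0,1.3,0,0,0,0,0.8,0,0])

```text
time: 11.5
eef_pos: [0.5176, -0.2071, 0.0895]
tcp_rot: [0.861, -0.509, -0.008, 0.008]
contact_force: [-0.3, -0.3, -0.6]
opening: 0.177
```

```bash
python3 st.py .514 -.207 .07 -62.7 3; python3 -c "
from plant import ctrl;s=ctrl.get_state();print(s['opening'],s['contact_force'],s['time'])"
```

```text
shift cm [-0.17  0.27  1.95] spin 0.026 tilt [-0.023 -0.005 -1.   ] pos [ 0.5176 -0.2071  0.0895] q [-0.56  0.2   1.96 -0.02  1.    0.52]
shift cm [-0.12  0.24  1.95] spin 0.026 tilt [-0.024 -0.004 -1.   ] pos [ 0.5171 -0.2068  0.0895] q [-0.56  0.2   1.96 -0.02  1.    0.52]
0.17577696779700194 [ 0.31123522  0.73425957 -1.8167094 ] 11.65
```

Call:
send_rows(motion=[-0.1,0.2,0.8,0,0,0,0,0.4,0,0])

```text
time: 11.85
eef_pos: [0.5151, -0.2075, 0.0778]
tcp_rot: [0.861, -0.509, -0.008, 0.008]
contact_force: [0.1, 0.7, -2.3]
opening: 0.173
```

```bash
python3 st.py .514 -.207 .07 -62.7 3; python3 -c "
from plant import ctrl;s=ctrl.get_state();print(s['opening'],s['contact_force'],s['time'])"
```

```text
shift cm [-0.09  0.06  0.78] spin 0.026 tilt [-0.023 -0.006 -1.   ] pos [ 0.5151 -0.2075  0.0778] q [-0.56  0.21  1.97 -0.02  0.97  0.52]
shift cm [-0.15  0.1   0.85] spin 0.026 tilt [-0.022 -0.006 -1.   ] pos [ 0.5157 -0.2077  0.0785] q [-0.56  0.21  1.97 -0.02  0.97  0.52]
0.17464473876086772 [-0.05056419  0.16654273 -1.58535562] 12.0
```

Call:
send_rows(motion=[-0.1,0,0.4,0,0])

```text
time: 12.1
eef_pos: [0.5159, -0.2074, 0.0753]
tcp_rot: [0.861, -0.509, -0.007, 0.008]
contact_force: [0.4, -0.7, -1.3]
opening: 0.173
```

```bash
python3 st.py .514 -.207 .07 -62.7 2; python3 -c "
from plant import ctrl;s=ctrl.get_state();print(s['opening'],s['contact_force'],s['time'])"
```

```text
shift cm [-0.13  0.14  0.54] spin 0.026 tilt [-0.02  -0.007 -1.   ] pos [ 0.5159 -0.2074  0.0753] q [-0.56  0.22  1.97 -0.02  0.97  0.52]
shift cm [-0.01  0.08  0.41] spin 0.026 tilt [-0.022 -0.006 -1.   ] pos [ 0.5148 -0.2066  0.0741] q [-0.56  0.22  1.97 -0.02  0.97  0.52]
0.1767817938386882 [-6.20687039e-01 -2.26172921e-04 -1.98366847e+00] 12.2
```

Call:
send_rows(motion=[0,0,0.3,0,0])

```text
time: 12.3
eef_pos: [0.5152, -0.2068, 0.0715]
tcp_rot: [0.861, -0.509, -0.008, 0.008]
contact_force: [0.1, 0.3, -1.0]
opening: 0.179
```

```bash
python3 st.py .514 -.207 .07 -62.7 2; python3 -c "
from plant import ctrl;s=ctrl.get_state();print(s['opening'],s['contact_force'],s['time'])"
```

```text
shift cm [-0.04  0.11  0.15] spin 0.026 tilt [-0.021 -0.006 -1.   ] pos [ 0.5152 -0.2068  0.0715] q [-0.56  0.22  1.97 -0.02  0.96  0.52]
shift cm [0.02 0.07 0.06] spin 0.026 tilt [-0.023 -0.005 -1.   ] pos [ 0.5145 -0.2065  0.0706] q [-0.56  0.22  1.97 -0.02  0.96  0.52]
0.17290381443181235 [-0.1204251   0.79654319 -0.96711946] 12.4
```

Call:
send_rows(motion=[0,0,0.2,0,0])

```text
time: 12.5
eef_pos: [0.5146, -0.2066, 0.0698]
tcp_rot: [0.861, -0.509, -0.009, 0.008]
contact_force: [-6.2, 3.1, 16.4]
opening: 0.172
```

```bash
python3 st.py .514 -.207 .07 -62.7 2; python3 -c "
from plant import ctrl;s=ctrl.get_state();print(s['opening'],s['contact_force'],s['time'])"
```

```text
shift cm [ 0.    0.07 -0.01] spin 0.026 tilt [-0.023 -0.005 -1.   ] pos [ 0.5146 -0.2066  0.0698] q [-0.56  0.23  1.97 -0.02  0.96  0.52]
shift cm [-0.02  0.08 -0.  ] spin 0.026 tilt [-0.023 -0.006 -1.   ] pos [ 0.5148 -0.2068  0.07  ] q [-0.56  0.23  1.97 -0.02  0.96  0.52]
0.17160925311969644 [-2.86750787  0.85688714  5.73476906] 12.6
```

The casting is in contact (about +6 N, below the 40 N limit). Releasing.

Call:
send_rows(motion=[0,0,0,0,4])

```text
time: 12.7
eef_pos: [0.5152, -0.207, 0.0706]
tcp_rot: [0.861, -0.509, -0.008, 0.008]
contact_force: [1.1, -0.5, 0.6]
opening: 0.331
```

```bash
python3 st.py .514 -.207 .2 -62.7 7;  python3 - <<'E'
from plant import cams,ctrl
import cv2
s=ctrl.get_state();print(s["opening"],s["contact_force"])
p,d=cams.read_camera("wrist");cv2.imwrite("pics/w6.png",cv2.resize(p[:,:,::-1],(768,576)))
E
```

```text
shift cm [ -0.12   0.39 -12.94] spin 0.026 tilt [-0.022 -0.006 -1.   ] pos [ 0.5152 -0.207   0.0706] q [-0.56  0.22  1.97 -0.02  0.96  0.52]
shift cm [ -0.09   0.37 -13.01] spin 0.026 tilt [-0.023 -0.006 -1.   ] pos [ 0.5147 -0.2067  0.0698] q [-0.56  0.23  1.97 -0.02  0.96  0.52]
0.46977116741182917 [-0.6966116   0.75339788 -0.53685026]
```

View pics/w6.png

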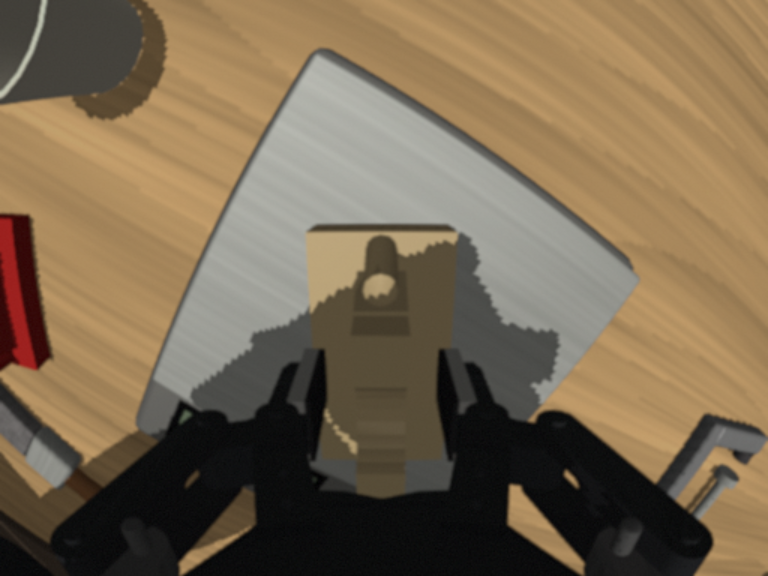

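Pads (columns 320 and 445) stand clear of the rib (355–405). Retreating straight up.

Call:
send_rows(motion=[0,0,-2,0,4,0,0,-3,0,4,0,0,-3,0,4,0,0,-4,0,4,0,0,-4,0,4,0,0,-2,0,4,0,0,0,0,4])

```text
time: 13.8
eef_pos: [0.5176, -0.205, 0.2535]
tcp_rot: [0.861, -0.509, -0.012, 0.008]
contact_force: [-0.6, -0.2, 0.6]
opening: 0.47
```

```bash
python3 - <<'E'
from h import *
from plant import cams,ctrl,spotter
for n in("wrist","scene"):
    s=ctrl.get_state();p,d=cams.read_camera(n)
    q=p[130:260,150:320] if n=="scene" else p
    cv2.imwrite(f"pics/{n}7.png",cv2.resize(q[:,:,::-1],(768,576)))
    P=cams.camera_params(n)
    W=wcloud(d,P,s) if n=="wrist" else cloud(n,d,P)
    near=np.hypot(W[...,0]-.514,W[...,1]+.207)<.075
    if n=="wrist":
        m=near&(W[...,2]>.1)&(W[...,2]<.115);print("rib",cv2.minAreaRect(W[m][:,:2].astype(np.float32)),W[m].mean(0))
        m=near&(abs(W[...,2]-.063)<.004);f=W[m];A=np.c_[f[:,:2],np.ones(len(f))];print("foot plane",np.linalg.lstsq(A,f[:,2],rcond=None)[0],cv2.minAreaRect(f[:,:2].astype(np.float32)))
        m=(np.hypot(W[...,0]-.514,W[...,1]+.207)<.13)&(abs(W[...,2]-.045)<.004);print("pan",cv2.minAreaRect(W[m][:,:2].astype(np.float32)))
print(ctrl.get_state()["contact_force"])
E
```

```text
rib ((0.5216991305351257, -0.20401595532894135), (0.07977193593978882, 0.015243110246956348), 28.41507339477539) [ 0.51846353 -0.20534864  0.10590921]
foot plane [-0.00294542 -0.00232453  0.06407325] ((0.5143864750862122, -0.2073269486427307), (0.10086211562156677, 0.05163386091589928), 28.827150344848633)
pan ((0.51679527759552, -0.2084318995475769), (0.1654040664434433, 0.16573408246040344), 86.51923370361328)
[ 0.23422459 -0.40448496 -1.10096414]
```

View pics/wrist7.png

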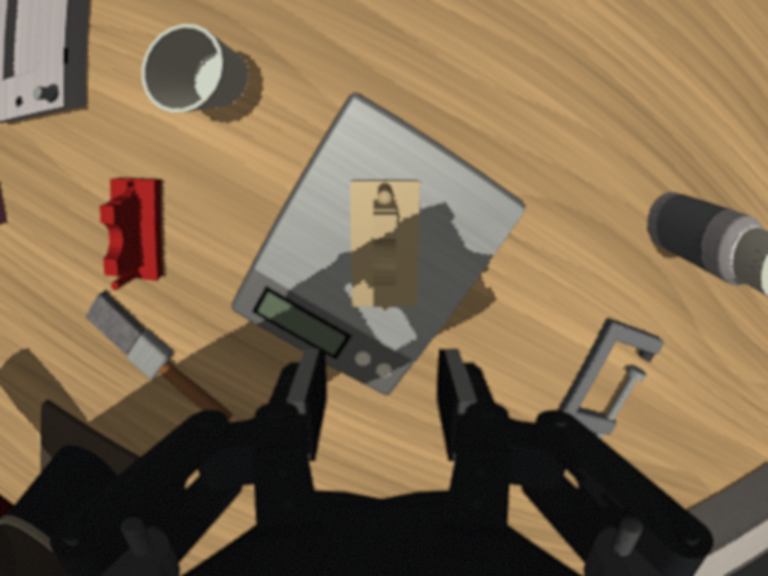

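View pics/scene7.png

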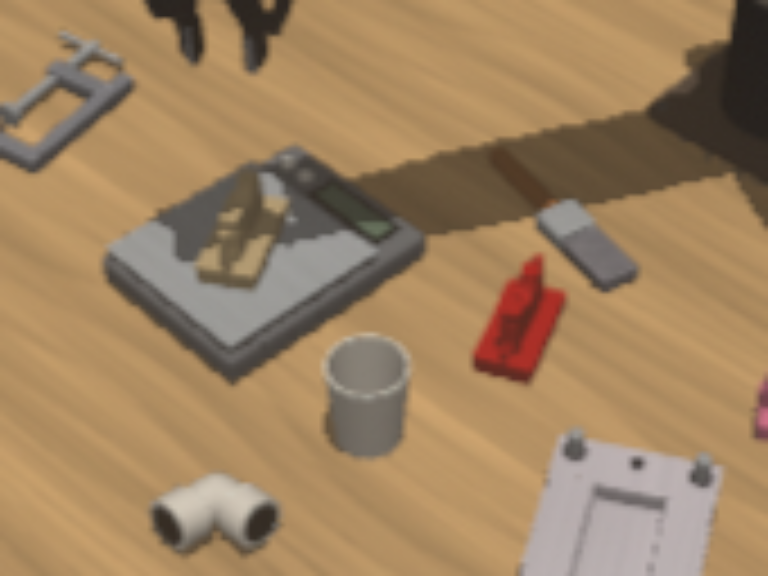

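The casting sits flat on the pan, at wrist view (385,245). It is about 3 mm from the pan's centre and the gripper is clear.

```bash
python3 -c "
from plant import workorder;print(workorder.sign_off())"
```

```text
the job is handed in; nothing more can be done
None
```

I lifted the pale bracket straight up out of the pinned mould by its rib, carried it over to the scale and set it down on its foot. I then let go, backed off upwards and handed the job in at about 14 s; the hand-in reports no verdict.

**Final position:** the foot's centre measured (0.514, -0.207) against the pan's centre at (0.517, -0.208), so about 3 mm off. The foot's top was level to within 0.004 rad and at a height of 0.062–0.064 m (0.063 expected).

**Set-down:** the wrist force peaked at about 16 N in the readings I took, against the 40 N limit on the scale.

**Bystanders:** none looked disturbed in the last wrist and scene pictures. I did not measure their positions again, and the caliper was out of view there.

**Problem on the way:** the tool's tilt drifted by up to 0.04 rad during the first descent, before I had gripped anything. I worked it back out, and while carrying the bracket the tilt stayed within about 0.025 rad of where it was at the grasp.

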